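# Show the glass test plate, label up, over the light pad

### The job

Lift the aluminium guard bar off the top edge of the glass test plate and put it in the shallow blue tray. Then take the plate by its frosted end, the end with the small corner notch, draw it up out of its slotted block and hold it still about 15 cm above the middle of the light pad, tipped so that its label face looks upward at 45 degrees or flatter. Finish while still holding it there by the frosted end, and leave the other things on the bench where they are.

Things in the scene. Friction and masses are not known exactly. Their poses are not given: they have to be found in the camera images.
- plate: Loose glass plate 110 x 6 x 60 mm, 95 g, standing upright on a long edge in the rack's slot. Origin: bottom centre. x: along the length to the frosted end; y: through the thickness, OUT of the label face; z: up. Frosted (whitish) end x 15 to 55 mm, rest clear. Notch 12 x 12 mm in the frosted end's top corner (x 43-55, z 48-60). White label 26 x 26 mm on the frosted end's +y face, x 21-47, z 13-39.
- plate_mid (a point): Centre of the plate's outline, 30 mm above its origin along the plate's z; same axes as the plate.
- plate_frosted (a point): Good grip point on the frosted end, at x = 32, y = 0, z = 42 mm in the plate's frame (50 mm above the bench while it stands in the rack); pinch across the 6 mm thickness. Same axes as the plate. With the label face towards you and the notch at the top, the notch is at the upper left.
- rack: Fixed dark steel block holding the plate, 150 x 70 x 24 mm, at any yaw, the same both ways round; origin under its centre. Its slot runs along x, 113 x 8 mm, 16 mm deep (slot floor 8 mm above the bench), so 44 mm of the plate stands above the block.
- guard: Loose aluminium bar 70 x 18 x 36 mm, about 85 g, upper half solid, with a groove 9 mm wide, 18 mm deep along its underside. It straddles the plate's top edge near mid-length, its length (x) along the plate, from 50 to 86 mm above the bench; it only rests there and lifts straight off. Origin: centre of its underside.
- tray: Fixed shallow blue open tray, 180 (x) x 140 (y) x 30 mm tall, walls and floor 4 mm thick; origin under its centre. It stands to the robot's left or right.
- lightpad: Fixed square light pad, black frame 150 x 150 mm, with a white panel, 12 mm tall; origin under its centre. It stands on the other side from the tray.
- bush: Bystander, loose, to be left alone: steel bush, a ring 38 mm across, 40 mm tall. Origin at the centre of its underside.
- veeblock: Bystander, loose, to be left alone: steel vee block, 45 x 45 x 38 mm. Origin at the centre of its underside.
- flange: Bystander, loose, to be left alone: flat aluminium ring 64 mm across, 12 mm tall. Origin at the centre of its underside.

How it is judged:
By the outcome, as a careful person would: the job done as asked, in the order asked, and still so for the second after the job is handed in, while the arm keeps its last pose, push and grip.
It also fails if it takes over 58 s, if anything falls off the work surface, if the arm or the gripper's body presses on something with over 40 N, if the wrist force passes 120 N, or if a joint passes its speed limit or range.

### The arm

A 7-joint arm with a two-finger parallel gripper is mounted at the origin on the work surface. World frame = base frame: x ahead of the robot, y to its left, z up, the work surface at z = 0. Lengths are in mm, angles in rad, forces in N, time in s.
With the tool pointing down it reaches from about 425 to 950 mm from the base axis. Payload 4.7 kg.
Tool frame: the origin (TCP) lies midway between the tips of the shut fingers; the grasp point (between the pads) lies 19 mm behind it (ctrl.grip_point_offset is the distance from the TCP to the grasp point, in mm); z points along the fingers, y is the direction in which the jaws open and shut (so a half turn about z gives the same grasp; the last joint's range is limited). The gripper opens to 85 mm and grips with 20 to 120 N. Pads are 22 mm wide; open, the fingers measure 114 mm over their backs; the gripper's body (76 mm by 85 mm) begins 54 mm behind the grasp point. The pads swing forward as they close: fully open they stand 13 mm farther back than shut.
Start: joints at [1.173, 0.469, -0.049, 1.532, 0.024, 1.141, -0.082], TCP at [243.382, -629.614, 231.335] pointing down, gripper open.
Joint ranges: [-2.59, 2.59], [-0.33, 1.99], [-1.39, 1.29], [0.1, 2.45], [-1.04, 4.18], [0.21, 1.99], [-2.66, 2.66]. Speed limits (rad/s): [2.57, 2.57, 3.14, 3.14, 3.14, 3.14, 3.14].

### API

Orientations are given as a unit quaternion [x, y, z, w].
In Python, from rig import ctrl, optics gives the robot as it stands.
- The arm moves only by the tool drive_tool, never from a script. Its argument "rows" is a list of rows, each a list of 4 numbers: the shift along the world's x, y, z in m, then the turn about the world's z in degrees. In form: [[dx, dy, dz, twist], ...]. A call has 1 to 20 rows; each row shifts and turns the commanded pose from where the row before left it; what a row does not reach is not made up. A row lasts 1/12 s, in which the tool goes at most 41.7 mm and 7.16 degrees, less where a joint would pass 70% of its speed; a pose out of reach is approached as far as the arm can. A call with a gripper value outside its range is refused whole. "fingers" is the opening in per cent of the stroke, from 0 (shut) to 100 (fully open), set as the call begins (left out, the last holds). The fingers move at their own pace and stop on an object; "squeeze" is the grip in N (left out, the last holds). Time passes only in rows, so rows that do not move let the fingers close. It gives the time, the measured TCP pose, the force and the opening at its end, in the units of the state.
- ctrl.read_state(): the state, without advancing time (a new reading comes with each control period).
- optics.snapshot(name): name is "side" or "top"; returns the picture (480x640x3 uint8, red, green, blue); there is no depth.
- optics.get_calibration(name): a dict with "mtx" (3x3 intrinsics, pixels), "R" (3x3) and "t" (3): a world point X has camera coordinates R X + t. Camera axes: x right, y down, z forward; pixel columns grow to the right and rows downward; lengths in mm; the calibration is good to about 2 mm. A picture is of the moment at which its call begins. get_calibration takes no time and is no camera call.
- ctrl.job_done(): hands the job in, once; it reports no verdict.
The state is a dict: "time": time; "joint_pos": joint angles; "joint_velocities": joint speeds; "joint_torque": joint torques, N m; "tool_pos": TCP position; "tool_rot": TCP orientation; "ft_force": force on the tool from outside, world axes, zero at the start; "torque": the same for the moment, N m; "width": opening from 0.0 (shut) to 1.0 (fully open).
Only numpy, scipy, OpenCV 4.12 (cv2) and the standard library are available. Lean on these libraries where they do the work, as an engineer would, in place of code of your own. Each camera call takes 0.05 s, during which the arm holds its last target. There are 200 camera calls.

## Working session

There is one attempt and no reset: what is moved stays moved. The work goes in short steps, Python scripts to look and compute and a tool call to move; the robot and the scene stay as the last step left them, time stands still between calls to the robot, and variables do not carry over. Pictures are saved under pics/ and viewed, about 8 in all and at most 12, crops included, and the job is handed in when it is done.

Besides the shell and the picture viewer there is one more tool, called as name(argument=value, ...), one argument or row to a line, values as JSON. drive_tool: Moves the arm, as the interface text tells. Its arguments: {"type":"object","properties":{"rows":{"type":"array"},"fingers":{"type":"number"},"squeeze":{"type":"number"}},"required":["rows"]}

```bash
ls; mkdir -p pics; cat > h.py <<'E'
import numpy as np, cv2
from rig import ctrl, optics
def snap(name,fn,crop=None,s=1):
    im=optics.snapshot(name)[:,:,::-1]
    if crop: x0,y0,x1,y1=crop; im=im[y0:y1,x0:x1]
    cv2.imwrite('pics/'+fn,cv2.resize(im,None,fx=s,fy=s,interpolation=cv2.INTER_CUBIC))
def ray(name,u,v,z):
    "world point at height z seen at pixel u,v"
    c=optics.get_calibration(name);K,R,t=[np.array(c[k],float) for k in('mtx','R','t')]
    o=-R.T@t.ravel(); d=R.T@np.linalg.solve(K,[u,v,1.]); return o+d*(z-o[2])/d[2]
def proj(name,X):
    c=optics.get_calibration(name);K,R,t=[np.array(c[k],float) for k in('mtx','R','t')]
    p=K@(R@np.array(X,float)+t.ravel()); return p[:2]/p[2]
E
python3 - <<'E'
from h import *
s=ctrl.read_state(); print({k:np.round(s[k],3) for k in s}, ctrl.grip_point_offset)
for n in('top','side'):
    c=optics.get_calibration(n);R=np.array(c['R']);print(n,np.round(-R.T@np.array(c['t']).ravel()),np.round(R,2).tolist(),c['mtx'][0][0])
    snap(n,n+'0.png')
E
```

```text
pics
{'time': np.float64(0.0), 'joint_pos': array([ 1.173,  0.469, -0.049,  1.534,  0.024,  1.141, -0.082]), 'joint_velocities': array([-0.   ,  0.002, -0.   ,  0.001,  0.   , -0.001, -0.001]), 'joint_torque': array([ 0.0000e+00, -5.1031e+01, -4.6000e-02, -2.3771e+01,  1.1000e-02,
        8.0000e-03, -0.0000e+00]), 'tool_pos': array([ 243.178, -629.044,  230.25 ]), 'tool_rot': array([ 0.983,  0.183, -0.   , -0.001]), 'ft_force': array([-0.581, -0.61 , -0.277]), 'torque': array([ 0.012,  0.02 , -0.027]), 'width': np.float64(1.0)} 18.700000000000003
top [ 471.   18. 1143.] [[0.01, -1.0, 0.03], [-0.99, -0.02, -0.11], [0.11, -0.03, -0.99]] 591.5116370437573
side [ 351. -753.  527.] [[0.94, -0.33, -0.03], [-0.19, -0.47, -0.86], [0.27, 0.82, -0.51]] 502.67901441154095
```

View pics/top0.png

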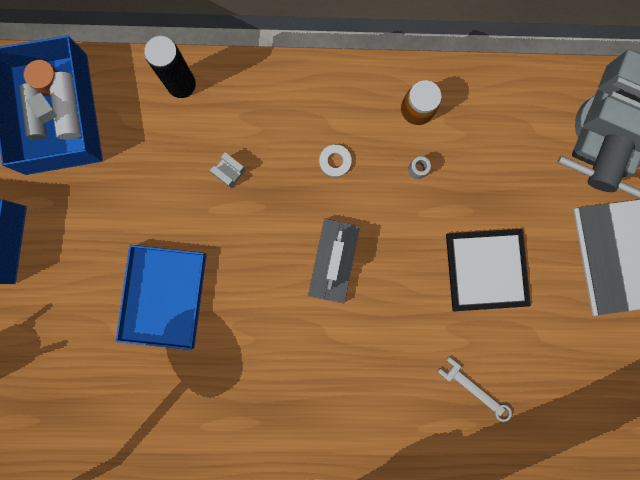

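View pics/side0.png

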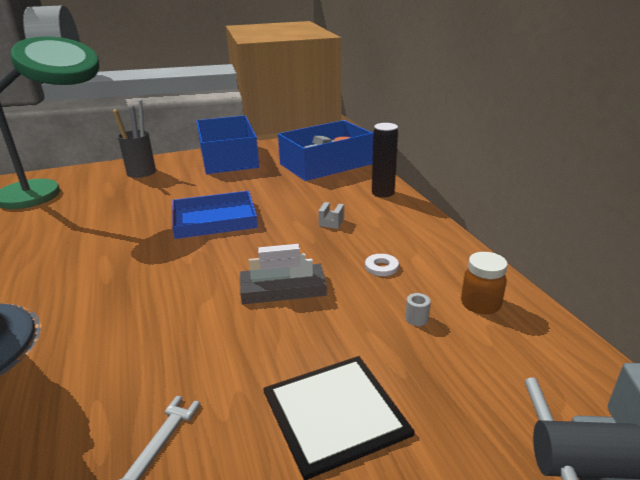

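Top view: rack at about (335,260), tray (162,297), pad (488,270). The vee block, flange and bush lie beyond the rack. I'll enlarge the rack to find the frosted end.

```bash
python3 - <<'E'
from h import *
a=cv2.resize(cv2.imread('pics/top0.png')[205:315,290:400],None,fx=5,fy=5,interpolation=2)
b=cv2.resize(cv2.imread('pics/side0.png')[235:310,230:340],None,fx=5,fy=5,interpolation=2)
c=np.zeros((550,1100,3),np.uint8);c[:,:550]=a;c[:375,550:]=b
cv2.imwrite('pics/c0.png',cv2.resize(c,(800,400)))
for n,u,v,z in [('A',330,218,24),('B',360,222,24),('C',345,303,24),('D',309,297,24)]: print(n,ray('top',u,v,z).round())
for n,P,z in [('tray',[(131,245),(206,252),(193,349),(116,341)],30),('pad',[(446,234),(522,229),(530,305),(453,311)],12)]:
  q=[ray('top',u,v,z) for u,v in P]; print(n,np.mean(q,0).round(),np.round(q).tolist())
E
```

```text
A [602. -19.  24.]
B [595. -77.  24.]
C [442. -50.  24.]
D [452.  18.  24.]
tray [450. 291.  30.] [[544.0, 352.0, 30.0], [533.0, 212.0, 30.0], [354.0, 229.0, 30.0], [367.0, 370.0, 30.0]]
pad [ 509. -325.   12.] [[576.0, -244.0, 12.0], [589.0, -393.0, 12.0], [443.0, -405.0, 12.0], [429.0, -257.0, 12.0]]
```

View pics/c0.png

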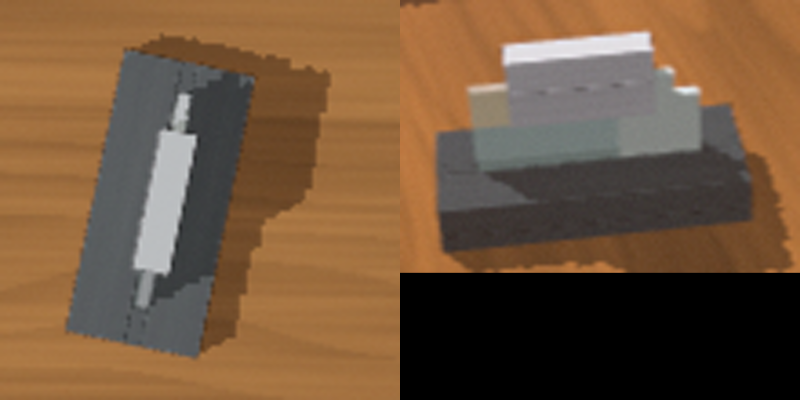

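Right end of the plate (far, +x world) has the notch at the upper right when seen from −y. So the label is on the +y face and the frosted end points to world +x.

```bash
python3 - <<'E'
from h import *
f=lambda u,v:(290+u/3.636,205+v/3.636)
R=[ray('top',*f(*p),24)[:2] for p in[(125,50),(255,75),(198,357),(66,331)]]
G=[ray('top',*f(*p),86)[:2] for p in[(163,130),(196,134),(167,273),(133,268)]]
P=[ray('top',*f(*p),68)[:2] for p in[(184,94),(144,307)]]
for n,q in(('rack',R),('guard',G)):
  q=np.array(q);d=(q[0]+q[1]-q[2]-q[3])/2;w=(q[0]+q[3]-q[1]-q[2])/2
  print(n,q.mean(0).round(1),np.linalg.norm(d).round(),np.linalg.norm(w).round(),np.degrees(np.arctan2(d[1],d[0])).round(1))
print('plate ends',np.round(P,1), np.linalg.norm(P[0]-P[1]))
# side ends of plate top: right lower notch etc
from scipy.spatial.transform import Rotation as Ro
print(Ro.from_quat(ctrl.read_state()['tool_rot']).as_matrix().round(2))
for u,v,z in [(545,128,15),]: pass
g=lambda u,v:(230+(u-400)/3.636,235+v/3.636)
for n,u,v,z in[('left top',470,88,68),('right notch corner',700,90,56),('guard bl',503,45,86),('guard br',650,35,86)]: print(n,ray('side',*g(u,v),z).round())
E
```

```text
rack [521.  -28.8] 149.0 69.0 -10.9
guard [518.9 -28. ] 70.0 17.0 -11.3
plate ends [[573.5 -37.7]
 [466.9 -19.1]] 108.2234355396426
[[ 0.93  0.36 -0.  ]
 [ 0.36 -0.93  0.  ]
 [-0.   -0.   -1.  ]]
left top [469. -15.  68.]
right notch corner [576. -38.  56.]
guard bl [488. -11.  86.]
guard br [556. -28.  86.]
```

drive_tool(
  rows=[
    [0.0138,0.03,0,-6.5],
    [0.0138,0.03,0,-6.5],
    [0.0138,0.03,0,-6.5],
    [0.0138,0.03,0,-6.5],
    [0.0138,0.03,0,-6.3],
    [0.0138,0.03,0,0],
    [0.0138,0.03,0,0],
    [0.0138,0.03,0,0],
    [0.0138,0.03,0,0],
    [0.0138,0.03,0,0],
    [0.0138,0.03,0,0],
    [0.0138,0.03,0,0],
    [0.0138,0.03,0,0],
    [0.0138,0.03,0,0],
    [0.0138,0.03,0,0],
    [0.0138,0.03,0,0],
    [0.0138,0.03,0,0],
    [0.0138,0.03,0,0],
    [0.0138,0.03,0,0],
    [0.0138,0.03,0,0],
  ],
  fingers=60,
  squeeze=40,
)

```text
time: 1.77
tool_pos: [519.5, -28.1, 231.1]
tool_rot: [0.995, -0.097, -0.0, 0.0]
ft_force: [-0.5, -0.4, 0.8]
width: 0.601
```

drive_tool(
  rows=[
    [0,0,-0.03,0],
    [0,0,-0.03,0],
    [0,0,-0.03,0],
    [0,0,-0.03,0],
    [0,0,-0.03,0],
    [0,0,-0.02,0],
    [0,0,-0.01,0],
    [0,0,0,0],
  ],
)

```text
time: 2.43
tool_pos: [517.6, -29.6, 49.1]
tool_rot: [0.995, -0.097, -0.003, 0.0]
ft_force: [0.2, -0.5, 0.5]
width: 0.604
```

drive_tool(
  rows=[
    [0,0,0,0],
    [0,0,0,0],
    [0,0,0,0],
    [0,0,0,0],
    [0,0,0,0],
    [0,0,0,0],
    [0,0,0,0],
    [0,0,0,0],
  ],
  fingers=0,
)

```text
time: 3.1
tool_pos: [520.7, -29.4, 52.9]
tool_rot: [0.995, -0.097, 0.002, -0.0]
ft_force: [-0.4, 0.5, 6.9]
width: 0.205
```

drive_tool(
  rows=[
    [0,0,0.01,0],
    [0,0,0.01,0],
    [0,0,0.015,0],
    [0,0,0.02,0],
    [0,0,0.03,0],
    [0,0,0.03,0],
    [0,0,0,0],
  ],
)

```text
time: 3.68
tool_pos: [523.1, -29.5, 172.8]
tool_rot: [0.995, -0.097, 0.006, -0.0]
ft_force: [0.3, -0.2, 0.1]
width: 0.209
```

```bash
python3 - <<'E'
from h import *
snap('side','s1.png',(200,150,360,320),4)
s=ctrl.read_state();print(s['time'],s['tool_pos'],s['width'],s['ft_force'])
E
```

```text
3.7333 [521.59699188 -29.59330143 170.26815051] 0.19973269609483912 [-0.89327711 -0.20365821 -0.51759484]
```

View pics/s1.png

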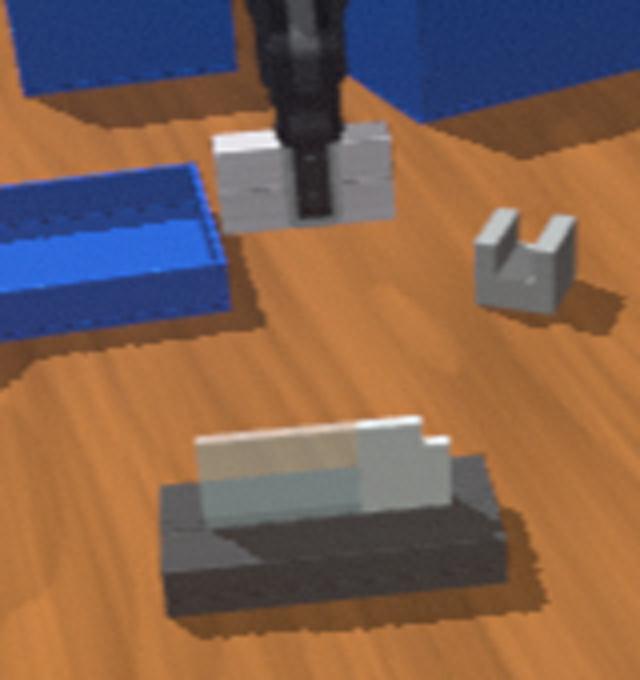

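The guard is held level and clear. The plate stays in the rack with the notch at (430,430) in the crop, and the −y face has no label.

drive_tool(
  rows=[
    [-0.007,0.032,0,0],
    [-0.007,0.032,0,0],
    [-0.007,0.032,0,0],
    [-0.007,0.032,0,0],
    [-0.007,0.032,0,0],
    [-0.007,0.032,0,0],
    [-0.007,0.032,0,0],
    [-0.007,0.032,0,0],
    [-0.007,0.032,0,0],
    [-0.007,0.032,0,0],
    [0,0,-0.02,0],
    [0,0,-0.03,0],
    [0,0,-0.03,0],
    [0,0,-0.03,0],
    [0,0,-0.02,0],
    [0,0,-0.015,0],
    [0,0,0,0],
  ],
)

```text
time: 5.15
tool_pos: [446.5, 288.2, 17.7]
tool_rot: [0.995, -0.097, -0.003, 0.003]
ft_force: [0.5, -0.6, -0.7]
width: 0.206
```

```bash
python3 - <<'E'
from h import *
s=ctrl.read_state();print(s['time'],s['tool_pos'],s['width'],s['ft_force'],s['joint_pos'])
E
```

```text
5.15 [446.49082941 288.24174678  17.65384536] 0.2059595796136827 [ 0.52374239 -0.6134112  -0.68054147] [-0.44954631  0.54459739 -0.26018644  2.02831239  0.23619209  0.60549806
 -2.63522831]
```

drive_tool(
  rows=[
    [0,0,-0.006,0],
    [0,0,-0.004,0],
    [0,0,0,0],
    [0,0,0,0],
  ],
)

```text
time: 5.48
tool_pos: [449.8, 290.6, 12.0]
tool_rot: [0.995, -0.097, 0.0, -0.0]
ft_force: [-0.1, 0.2, -2.1]
width: 0.206
```

drive_tool(
  rows=[
    [0,0,0,0],
    [0,0,0,0],
    [0,0,0,0],
    [0,0,0,0],
    [0,0,0.005,0],
    [0,0,0.02,0],
    [0,0,0.03,0],
    [0,0,0.04,0],
    [0,0,0.04,0],
  ],
  fingers=50,
)

```text
time: 6.23
tool_pos: [448.6, 290.0, 147.6]
tool_rot: [0.995, -0.097, -0.001, 0.001]
ft_force: [0.4, 0.5, -0.2]
width: 0.5
```

drive_tool(
  rows=[
    [0.01,-0.0325,0,0],
    [0.01,-0.0325,0,0],
    [0.01,-0.0325,0,0],
    [0.01,-0.0325,0,0],
    [0.01,-0.0325,0,0],
    [0.01,-0.0325,0,0],
    [0.01,-0.0325,0,0],
    [0.01,-0.0325,0,0],
    [0.01,-0.0325,0,0],
    [0.0125,-0.034,0,0],
    [0,0,0,0],
    [0,0,0,0],
    [0,0,0,0],
  ],
  fingers=45,
)

```text
time: 7.32
tool_pos: [551.6, -35.6, 146.5]
tool_rot: [0.995, -0.097, -0.0, -0.0]
ft_force: [-0.5, 0.6, -0.3]
width: 0.453
```

```bash
python3 - <<'E'
from h import *
im=np.zeros((560,800,3),np.uint8)
snap('side','s2.png',(150,170,350,320),4)
snap('top','t2.png')
s=ctrl.read_state();print(s['time'],s['tool_pos'],s['width'],s['joint_pos'])
# expected pixels (in s2 crop) of frosted point & top-corner
c,d=np.array([520.5,-28.5]),np.array([np.cos(-.19),np.sin(-.19)])
for x,z in((-55,68),(43,68),(55,56),(15,68)): print(x,z,((proj('side',[*(c+x*d),z])-[150,170])*4).round(), proj('top',[*(c+x*d),z]).round(1))
E
```

```text
7.4167 [551.5510585  -34.40298683 146.49922074] 0.45263774798470063 [ 0.13758044  0.37121586 -0.19006037  1.90729818  0.08884996  0.8711885
 -1.86030648]
-55 68 [392. 362.] [329.1 289.7]
43 68 [618. 340.] [339.9 236.7]
55 56 [646. 361.] [340.9 230.9]
15 68 [554. 346.] [336.9 251.8]
```

View pics/s2.png

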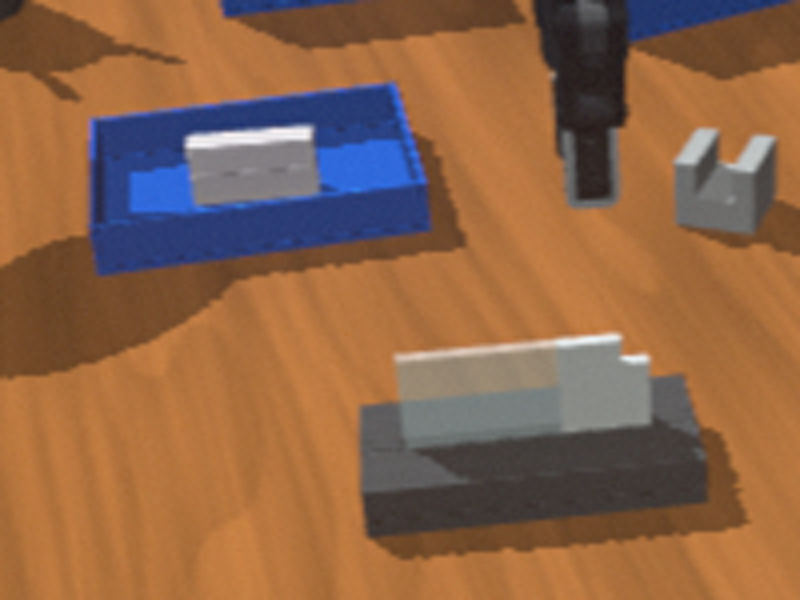

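Guard stands upright in the tray at crop (250,165). The plate's ends at (396,355) and (650,357) match my prediction to 1–2 px. Descending to grip the frosted end.

drive_tool(
  rows=[
    [0,0,-0.03,0],
    [0,0,-0.03,0],
    [0,0,-0.025,0],
    [0,0,-0.015,0],
    [0,0,-0.01,0],
    [0,0,-0.005,0],
    [0,0,0,0],
  ],
)

```text
time: 8.0
tool_pos: [551.5, -35.2, 30.8]
tool_rot: [0.995, -0.097, -0.001, -0.0]
ft_force: [-0.6, -0.3, 0.1]
width: 0.448
```

drive_tool(
  rows=[
    [0,0,0,0],
    [0,0,0,0],
    [0,0,0,0],
    [0,0,0,0],
    [0,0,0,0],
    [0,0,0,0],
    [0,0,0,0],
  ],
  fingers=0,
  squeeze=50,
)

```text
time: 8.58
tool_pos: [553.2, -34.6, 32.6]
tool_rot: [0.995, -0.097, 0.001, -0.001]
ft_force: [-0.0, 4.8, 6.3]
width: 0.062
```

drive_tool(
  rows=[
    [0,0,0.005,0],
    [0,0,0.01,0],
    [0,0,0.015,0],
    [0,0,0.02,0],
    [0,0,0.025,0],
    [0,0,0.025,0],
    [0.004,-0.0215,0,1.3],
    [0.004,-0.0215,0,1.3],
    [0.004,-0.0215,0,1.3],
    [0.004,-0.0215,0,1.3],
    [0.004,-0.0215,0,1.3],
    [0.004,-0.0215,0,1.3],
    [0.004,-0.0215,0,1.3],
    [0.004,-0.0215,0,1.3],
    [0.004,-0.0215,0,1.3],
    [0.004,-0.0215,0,1.4],
    [0.004,-0.0215,0,1.4],
    [0.0036,-0.0215,0,1.4],
    [0,0,0,0],
    [0,0,0,0],
  ],
  squeeze=70,
)

```text
time: 10.25
tool_pos: [597.7, -297.0, 130.5]
tool_rot: [0.999, 0.039, -0.001, 0.0]
ft_force: [-0.1, 0.9, -1.0]
width: 0.057
```

```bash
python3 - <<'E'
from h import *
snap('side','s3.png',(220,160,460,480),2)
snap('top','t3.png')
s=ctrl.read_state();print(s['time'],s['tool_pos'],s['width'],s['tool_rot'],s['ft_force'])
t=cv2.imread('pics/t3.png')[180:340,400:560];a=cv2.imread('pics/s3.png')
c=np.zeros((640,1120,3),np.uint8);c[:,:480]=a;c[:,480:]=cv2.resize(t,(640,640),interpolation=2);cv2.imwrite('pics/c3.png',cv2.resize(c,(800,457)))
E
```

```text
10.35 [ 598.69600502 -293.55725126  130.78285319] 0.05737921273809766 [ 9.99148028e-01  4.12610101e-02 -7.81790237e-04 -3.67639104e-04] [ 0.0162935   0.22201654 -0.68609258]
```

View pics/c3.png

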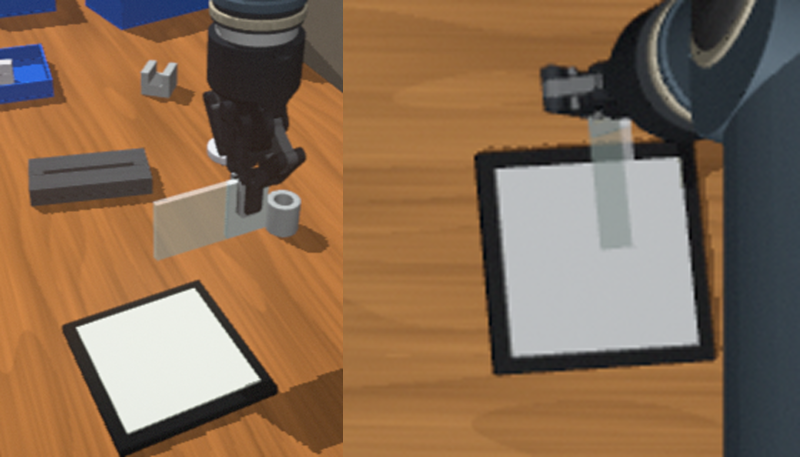

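Plate held level and upright, frosted end overhanging the pad's far edge as planned. The tool can only yaw, so I'll lay the plate down on the pad label-up and regrip the frosted end across its 60 mm width.

drive_tool(
  rows=[
    [0,0,-0.02,0],
    [0,0,-0.025,0],
    [0,0,-0.02,0],
    [0,0,-0.015,0],
    [0,0,-0.008,0],
    [0,0,-0.004,0],
    [0,0,0,0],
    [0,0,-0.001,0],
    [0,0,-0.001,0],
    [0,0,-0.001,0],
    [0,0,0,0],
    [0,0,0,0],
  ],
)

```text
time: 11.35
tool_pos: [599.7, -294.2, 36.8]
tool_rot: [0.999, 0.041, 0.0, 0.0]
ft_force: [-0.2, -0.1, -1.4]
width: 0.06
```

drive_tool(
  rows=[
    [0,0,-0.001,0],
    [0,0,-0.001,0],
    [0,0,0,0],
    [0,0,0,0],
  ],
)

```text
time: 11.68
tool_pos: [600.0, -294.4, 36.3]
tool_rot: [0.999, 0.041, 0.0, 0.0]
ft_force: [-1.8, 1.1, 8.9]
width: 0.059
```

drive_tool(
  rows=[
    [0,0,0,0],
    [0,0,0,0],
    [0,0,0,0],
    [0,0,0,0],
    [0,0,0,0],
  ],
  fingers=30,
)

```text
time: 12.1
tool_pos: [599.3, -294.1, 34.0]
tool_rot: [0.999, 0.041, -0.0, -0.0]
ft_force: [0.3, -0.6, -0.5]
width: 0.301
```

```bash
python3 - <<'E'
from h import *
snap('side','s4.png',(290,220,410,340),5)
s=ctrl.read_state();print(s['time'],s['tool_pos'],s['width'],s['ft_force'])
E
```

```text
12.15 [ 599.35533036 -294.07398558   34.07610165] 0.300837465606927 [ 1.08323457 -0.39042874 -0.25042681]
```

View pics/s4.png

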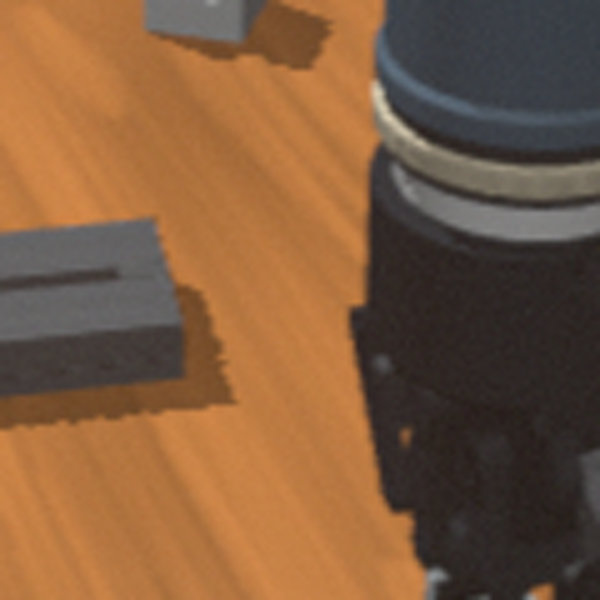

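The side view is blocked by the gripper at this spot. Force and opening readings say the plate is released and standing. Now raise to the top 15 mm, move to mid-length and start tipping gently.

drive_tool(
  rows=[
    [0,0,0.005,0],
    [0,0,0.008,0],
    [0,0,0.008,0],
    [-0.01,-0.001,0,0],
    [-0.01,-0.001,0,0],
    [-0.01,-0.0005,0,0],
    [0,0,0,0],
    [0,0,0,0],
  ],
)

```text
time: 12.82
tool_pos: [568.1, -297.1, 55.2]
tool_rot: [0.999, 0.041, -0.0, 0.0]
ft_force: [0.7, -0.0, -0.5]
width: 0.301
```

drive_tool(
  rows=[
    [0,0,0,0],
    [0,0,0,0],
    [0,0,0,0],
    [0,-0.002,0,0],
    [0,-0.002,0,0],
    [0,-0.002,0,0],
    [0.001,-0.002,0,0],
    [0,-0.002,0,0],
    [0,-0.002,0,0],
    [0,-0.002,0,0],
    [0,0,0,0],
    [0,0,0,0],
  ],
  fingers=20,
)

```text
time: 13.82
tool_pos: [570.4, -310.9, 55.3]
tool_rot: [0.999, 0.041, 0.0, 0.0]
ft_force: [0.2, -0.1, 0.7]
width: 0.204
```

```bash
python3 - <<'E'
from h import *
snap('top','t5.png',(410,180,560,330),4)
a=cv2.imread('pics/t5.png');
snap('side','s5.png',(210,180,460,480),2)
b=cv2.imread('pics/s5.png');c=np.zeros((600,1100,3),np.uint8);c[:,:600]=a;c[:600,600:]=b
cv2.imwrite('pics/c5.png',cv2.resize(c,(800,436)))
s=ctrl.read_state();print(s['time'],s['tool_pos'],s['width'],s['ft_force'])
E
```

```text
13.9167 [ 570.47744544 -310.53051727   55.35675254] 0.20166761465480468 [-0.53074813 -0.40389127  0.50110995]
```

View pics/c5.png

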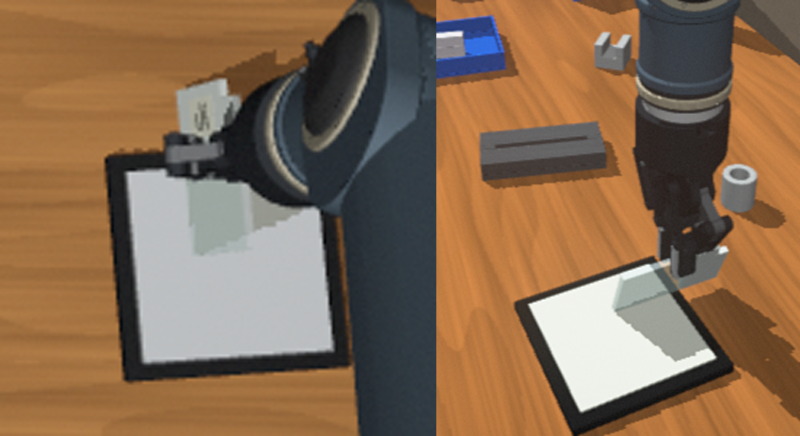

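The plate now leans toward −y on the finger, its label visible from above. Lowering it along the arc.

drive_tool(
  rows=[
    [0,0,-0.002,0],
    [0,0,-0.002,0],
    [0,0,-0.002,0],
    [0,0,-0.002,0],
    [0,0,0,0],
    [0,-0.003,-0.003,0],
    [0.001,-0.004,-0.003,0],
    [0,-0.003,-0.003,0],
    [0,-0.002,-0.004,0],
    [0,-0.002,-0.004,0],
    [0,-0.002,-0.004,0],
    [0,-0.001,-0.004,0],
    [0,-0.001,-0.003,0],
    [0,0,0,0],
    [0,0,0,0],
  ],
  fingers=50,
)

```text
time: 15.17
tool_pos: [571.4, -328.3, 19.1]
tool_rot: [0.999, 0.041, -0.0, -0.0]
ft_force: [0.9, 0.2, -0.7]
width: 0.498
```

```bash
python3 - <<'E'
from h import *
snap('top','t6.png',(410,180,560,330),4)
a=cv2.imread('pics/t6.png');
snap('side','s6.png',(210,180,460,480),2)
b=cv2.imread('pics/s6.png');c=np.zeros((600,1100,3),np.uint8);c[:,:600]=a;c[:600,600:]=b
cv2.imwrite('pics/c6.png',cv2.resize(c,(800,436)))
s=ctrl.read_state();print(s['time'],s['tool_pos'],s['width'],s['ft_force'])
E
```

```text
15.2667 [ 571.75255051 -328.40050069   19.54486108] 0.4983584713211271 [ 0.61155951 -0.41912274  1.29662659]
```

View pics/c6.png

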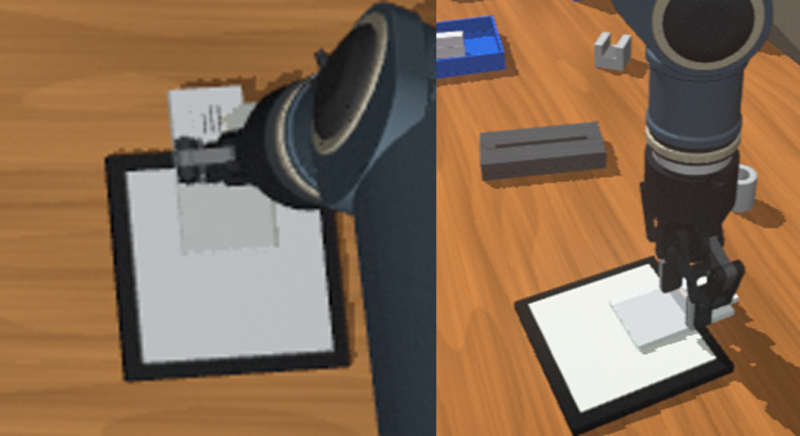

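Nearly flat now. Slide the supporting finger out, then rise.

drive_tool(
  rows=[
    [0,-0.003,-0.001,0],
    [0,-0.004,-0.001,0],
    [0.001,-0.004,0,0],
    [0,-0.004,0,0],
    [0,-0.004,0,0],
    [0,-0.004,0,0],
    [0,-0.003,0,0],
    [0,0,0,0],
    [0,0,0.015,0],
    [0,0,0.03,0],
    [0,0,0.04,0],
    [0,0,0.04,0],
    [-0.02,0.03,0.02,0],
    [-0.03,0.04,0,0],
    [-0.03,0.04,0,0],
    [-0.03,0.04,0,0],
    [0,0.04,0,0],
    [0,0,0,0],
  ],
)

```text
time: 16.77
tool_pos: [476.5, -176.1, 163.8]
tool_rot: [0.999, 0.046, 0.0, -0.001]
ft_force: [1.2, 1.0, -1.1]
width: 0.499
```

```bash
python3 - <<'E'
from h import *
snap('top','t7.png',(420,180,560,320),5)
s=ctrl.read_state();print(s['time'],s['tool_pos'],s['width'],s['ft_force'])
E
```

```text
16.8167 [ 477.61524239 -179.91846115  164.02910725] 0.5015153541112973 [ 0.43609846 -1.40683262 -0.09216843]
```

View pics/t7.png

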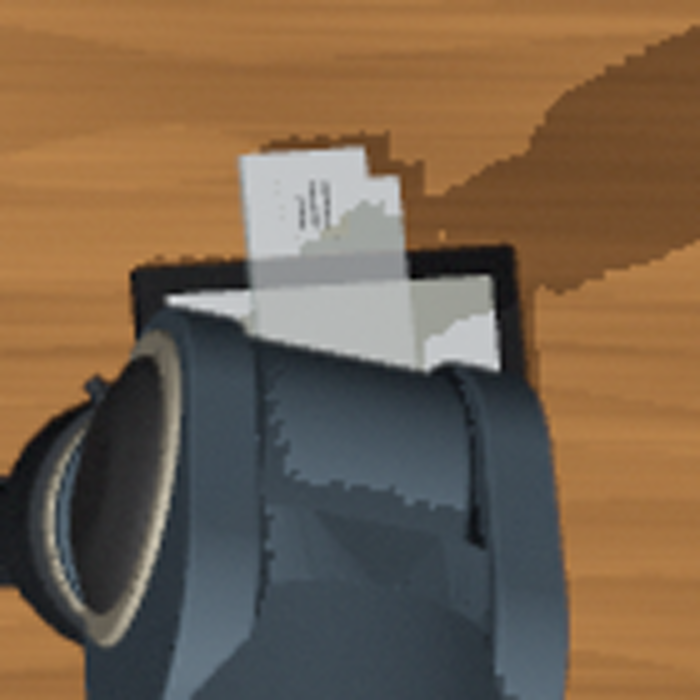

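The plate lies flat, label up, with the notched end overhanging the pad's far edge. Corners are at (241,156), (366,147), (398,178), (247,263), (407,252) in the crop.

```bash
python3 - <<'E'
from h import *
f=lambda u,v:ray('top',420+u/5,180+v/5,18)[:2]
A,N,C,L,R,L2,R2=map(lambda p:f(*p),[(241,156),(366,147),(398,178),(247,263),(407,252),(258,335),(421,368)])
print('A(base,55)',A,'N(48,55)',N,'C(60,43)',C,'pad edge',L,R)
yl=np.degrees(np.arctan2(*(A-L2)[::-1]));yr=np.degrees(np.arctan2(*(C-R2)[::-1]));print('yaw',yl,yr,np.linalg.norm(A-N))
w=N-A;yw=np.degrees(np.arctan2(w[0],-w[1]));print('yaw from end',yw)
y=np.radians((yl+yr)/2);ex=np.array([np.cos(y),np.sin(y)]);ey=np.array([-ex[1],ex[0]])
# plate z dir = -ey ; centre at x=0,z=30
for P,x,z in((A,55,0),(N,43+0,60) if 0 else (N,55,48),(C,43,60)): c=P-x*ex+(z-30)*ey; print('ctr',c,'grip30',c+30*ex)
print('overhang L,R',(A-L)@ex,(A-R)@ex)
from scipy.spatial.transform import Rotation as Ro
s=ctrl.read_state();T=Ro.from_quat(s['tool_rot']).as_matrix();print(s['tool_pos'],np.degrees(np.arctan2(T[1,0],T[0,0])))
E
```

```text
A(base,55) [ 620.63468384 -286.34873363] N(48,55) [ 625.02503197 -335.04647003] C(60,43) [ 613.17306188 -347.31028341] pad edge [ 579.19211949 -288.18902944] [ 584.51109381 -350.30524196]
yaw 4.76436779187814 5.932920877192586 48.89524197164107
yaw from end 5.151578252797024
ctr [ 568.67063628 -321.34498716] grip30 [ 598.54001377 -318.54850932]
ctr [ 568.58661987 -322.25171958] grip30 [ 598.45599736 -319.45524174]
ctr [ 567.56380964 -321.44919083] grip30 [ 597.43318713 -318.65271298]
overhang L,R 41.43366483858334 41.92807018172526
[ 477.61524239 -179.91846115  164.02910725] 5.186036902642306
```

drive_tool(
  rows=[
    [0.02,-0.023,0,0],
    [0.02,-0.023,0,0],
    [0.02,-0.023,0,0],
    [0.02,-0.023,0,0],
    [0.02,-0.023,0,0],
    [0.0205,-0.024,0,0],
    [0,0,-0.03,0],
    [0,0,-0.03,0],
    [0,0,-0.03,0],
    [0,0,0,0],
    [0,0,0,0],
    [0,0,0,0],
    [0,0,0,0],
  ],
  fingers=100,
)

```text
time: 17.9
tool_pos: [599.7, -324.5, 75.2]
tool_rot: [0.999, 0.041, 0.002, 0.001]
ft_force: [0.4, -0.3, -0.4]
width: 0.997
```

drive_tool(
  rows=[
    [-0.001,0.004,0,0],
    [0,0,-0.01,0],
    [0,0,-0.01,0],
    [0,0,0,0],
    [0,0,0,0],
    [0,0,0,0],
  ],
)

```text
time: 18.4
tool_pos: [596.9, -319.6, 52.0]
tool_rot: [0.999, 0.041, -0.0, -0.0]
ft_force: [-0.1, 0.6, -0.2]
width: 0.999
```

drive_tool(
  rows=[
    [0,0,-0.015,0],
    [0,0,-0.015,0],
    [0,0,-0.01,0],
    [0,0,-0.008,0],
    [0,0,-0.004,0],
    [0,0,0,0],
    [0,0,0,0],
    [0,0,0,0],
  ],
)

```text
time: 19.07
tool_pos: [597.5, -319.8, 0.9]
tool_rot: [0.999, 0.041, 0.001, 0.0]
ft_force: [-1.3, 0.3, -0.7]
width: 1.002
```

drive_tool(
  rows=[
    [0,0,0,0],
    [0,0,0,0],
    [0,0,0,0],
    [0,0,0,0],
    [0,0,0,0],
    [0,0,0,0],
  ],
  fingers=0,
  squeeze=60,
)

```text
time: 19.57
tool_pos: [597.4, -319.7, 1.3]
tool_rot: [0.999, 0.041, 0.0, 0.0]
ft_force: [-1.3, 0.7, 4.9]
width: 0.679
```

drive_tool(
  rows=[
    [0,0,0,0],
    [0,0,0,0],
    [0,0,0.003,0],
    [0,0,0.005,0],
    [0,0,0.008,0],
    [0,0,0.01,0],
    [0,0,0.01,0],
    [0,0,0,0],
    [0,0,0,0],
  ],
  squeeze=90,
)

```text
time: 20.32
tool_pos: [597.7, -320.0, 37.6]
tool_rot: [0.999, 0.041, 0.001, 0.001]
ft_force: [-0.8, 0.4, -1.0]
width: 0.667
```

```bash
python3 - <<'E'
from h import *
snap('side','s8.png',(210,230,460,480),3)
s=ctrl.read_state();print(s['time'],s['tool_pos'],s['width'],s['ft_force'],s['torque'])
E
```

```text
20.3667 [ 597.07371281 -319.70831225   36.80114555] 0.670080711062048 [ 0.13071992  0.23219195 -0.8503172 ] [ 0.00783805 -0.0186726  -0.03167032]
```

View pics/s8.png

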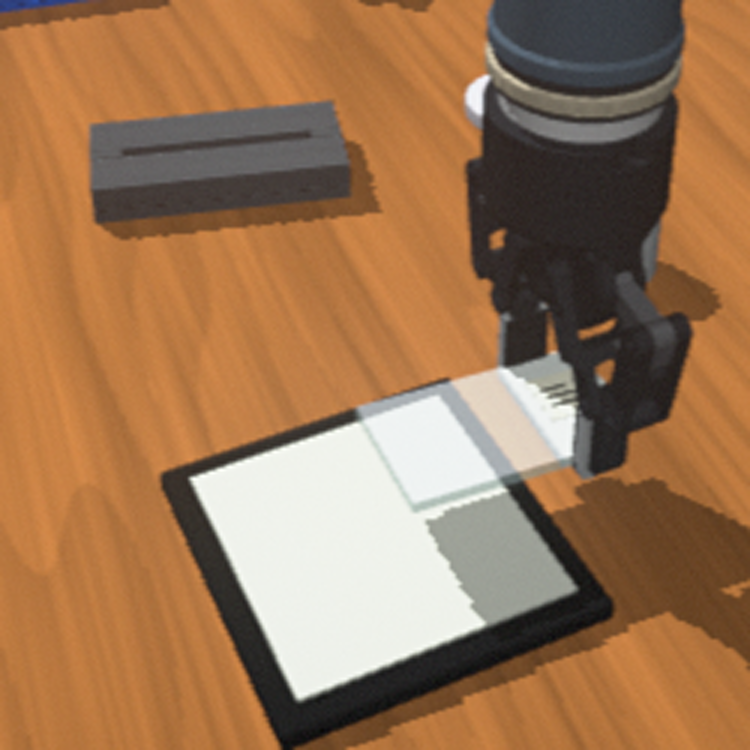

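Plate is gripped by the frosted end, level, label up. Carry it to over the pad's middle.

drive_tool(
  rows=[
    [0,0,0.005,0],
    [0,0,0.01,0],
    [0,0,0.015,0],
    [0,0,0.02,0],
    [0,0,0.02,0],
    [0,0,0.02,0],
    [0,0,0.012,0],
    [0,0,0.006,0],
    [-0.004,0,0,0],
    [-0.008,0,0,0],
    [-0.01,-0.001,0,0],
    [-0.012,-0.001,0,0],
    [-0.011,-0.001,0,0],
    [-0.008,0,0,0],
    [-0.004,0,0,0],
    [-0.002,0,0,0],
    [0,0,0,0],
    [0,0,0,0],
    [0,0,0,0],
    [0,0,0,0],
  ],
)

```text
time: 22.03
tool_pos: [538.5, -322.4, 144.3]
tool_rot: [0.999, 0.042, 0.0, 0.0]
ft_force: [-0.0, 0.2, -1.2]
width: 0.665
```

```bash
python3 - <<'E'
from h import *
snap('side','s9.png',(130,120,460,480),1.65)
snap('top','t9.png',(100,130,560,360),1.6)
a=cv2.imread('pics/s9.png');b=cv2.imread('pics/t9.png');print(a.shape,b.shape)
c=np.zeros((600,a.shape[1]+b.shape[1],3),np.uint8);c[:a.shape[0],:a.shape[1]]=a;c[:b.shape[0],a.shape[1]:]=b
c=c[:, :];cv2.imwrite('pics/c9.png',cv2.resize(c,(800,int(600*800/c.shape[1]))))
s=ctrl.read_state();print(s['time'],s['tool_pos'],s['width'],s['ft_force'],s['joint_velocities'].round(3))
# expected corners if flat at z
ex=np.array([np.cos(.09),np.sin(.09)]);ey=np.array([-ex[1],ex[0]]);g=s['tool_pos'][:2]+[.3,.6]
k=800/c.shape[1]
for x,z in((-55,0),(-55,60)): 
  p=[*(g+(x-30)*ex-(z-30)*ey),s['tool_pos'][2]+14]; print(x,z,np.round(p),((proj('side',p)-[130,120])*1.65*k).round(),((proj('top',p)-[100,130])*1.6*k+[a.shape[1]*k,0]).round())
print('mid',g-30*ex,k)
E
```

```text
(594, 544, 3) (368, 736, 3)
22.1333 [ 538.37449928 -322.43452041  144.29335627] 0.664678467011613 [ 1.2004235  -0.02735581 -0.92266867] [ 0.002  0.002  0.003  0.002 -0.002  0.001 -0.   ]
-55 0 [ 451. -300.  158.] [154. 204.] [740. 172.]
-55 60 [ 457. -359.  158.] [174. 237.] [775. 169.]
mid [ 508.79591729 -324.53087689] 0.625
```

View pics/c9.png

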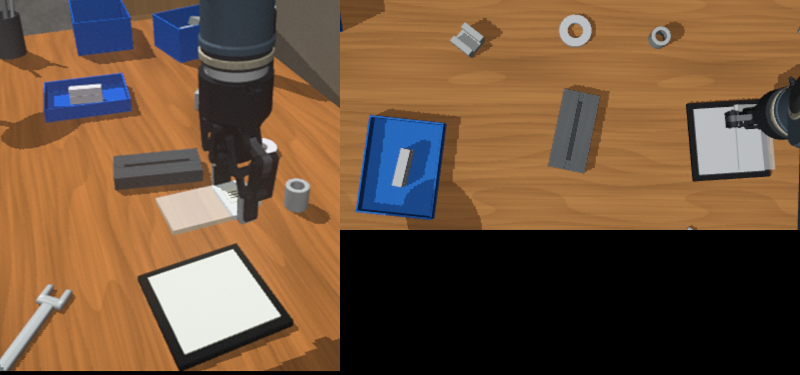

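```bash
python3 -c "
from rig import ctrl
print(ctrl.job_done())"
```

```text
the job is handed in; nothing more can be done
None
```

I did the job in the order asked and handed it in at about 22 s of robot time, with the arm still holding the plate.

**What I did:**
- **Guard:** I lifted the bar off the plate and stood it in the blue tray.
- **Plate:** I drew it up out of the rack by the frosted end. Moves can only turn the tool about the vertical, so it could not tip the plate in the grip. I set the plate on the light pad and lowered it label-up with one finger. I then gripped the frosted end across its 60 mm width at 90 N and raised it over the pad.

**Last checks:**
- **Position:** By arm pose, the plate's middle is at about (509, −325) mm, which matches the measured pad centre.
- **Height:** It works out at about 158 mm above the bench. In the side picture the plate's far end showed about 10 mm higher than that prediction. I put this down to a few degrees of tilt or height error and did not resolve it; the plate still looked nearly flat.
- **Steadiness:** The arm was still and the finger opening stayed at about 0.67.
- **Other things:** The last top picture shows the guard in the tray. The bush, vee block and flange look unmoved.
- **Forces:** The highest reading at the end of a move was about 9 N, when the plate touched down on the pad.

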